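Hang the parts basket and open the child-safe cleaner bottle

ROBOT

A 7-joint arm with a two-finger parallel gripper is mounted at the origin on the work surface. World frame = base frame: x ahead of the robot, y to its left, z up, the work surface at z = 0. Lengths are in m, angles in rad, forces in N, time in s.
With the tool pointing down it reaches from about 0.425 to 0.925 m from the base axis. Payload 6.8 kg.
Tool frame: the origin (TCP) lies on the centre line of the jaws, within the pads' length; the fingertips stand 17 mm ahead of it and the grasp point (between the pads) lies 2 mm behind it; z points along the fingers, y is the line along which they close (so a half turn about z gives the same grasp; the last joint's range is limited). The gripper opens to 88 mm and grips with 3 to 60 N. Pads are 20 mm wide; open, the fingers measure 115 mm over their backs; the gripper's body (75 mm by 178 mm) begins 61 mm behind the grasp point.
Start: joints at [1.07, 0.477, 0.022, 1.555, -0.011, 1.109, -0.083], TCP at [0.258, -0.624, 0.24] pointing down, gripper open.
Joint ranges: [-2.96, 2.96], [-0.34, 2.1], [-1.41, 1.46], [0.24, 2.44], [-1.37, 4.51], [0.17, 1.92], [-2.96, 2.96]. Speed limits (rad/s): [2.39, 2.39, 3.14, 3.14, 3.14, 3.14, 3.14].

INTERFACE

Orientations are given as a rotation vector (axis times angle).
In Python, from bench import read_state, read_camera, job_done gives the robot as it stands.
- The arm moves only by the shell command python3 -m crank 'ROWS' [OPENING] [FORCE]. ROWS is JSON, a list of rows, each an object with "xyz": the shift along the tool's x, y, z normalised to -1 to 1, where 1 is 0.12 m, a list of three; "rot": the turn, a rotation vector about the tool's x, y, z normalised to -1 to 1, where 1 is pi rad, a list of three. A call has 1 to 5 rows; each row is the pose to reach, as a shift and turn from the pose commanded when the call began, along the tool's axes at that moment, turning the shorter way round; what a row does not reach only later rows make up. A row lasts 1/10 s, in which the tool goes at most 50 mm and 8.59 degrees, less where a joint would pass 70% of its speed; a pose out of reach is approached as far as the arm can. A call with a number of a shift or a turn outside -1 to 1 is refused whole. A call with a gripper value outside its range is refused whole. OPENING is the opening, from 0 (shut) to 1 (fully open), set as the call begins (- or left out, the last holds). The fingers move at their own pace and stop on an object; FORCE is the grip in N (left out, the last holds). Time passes only in rows, so rows that repeat a pose let the fingers close. It gives the time, the measured TCP pose, the force, the opening and the grip force at its end, in the units of the state.
- read_state(): the state, without advancing time (a new reading comes with each control period).
- read_camera(name): name is "scene" or "top" or "wrist"; returns a dict with "img" (400x640x3 uint8, blue, green, red), "mtx" (3x3 intrinsics, pixels), "T" (4x4, takes a point from camera to world coordinates); the wrist camera has in their place "T_tool_cam" (4x4, takes a point from camera to tool coordinates, whose origin is the TCP and whose axes are the flange's). Camera axes: x right, y up, looking along -z (the intrinsics and any distortion apply to the point x, -y, -z); pixel columns grow to the right and rows downward; lengths in m; the calibration is good to about 2 mm. A picture is of the moment at which its call begins: read the wrist's pose just before it. There is no depth.
- job_done(): hands the job in; it is judged then, once.
The state is a dict: "t": time; "q": joint angles; "joint_vel": joint speeds; "joint_torque": joint torques, N m; "position": TCP position; "tcp_rot": TCP orientation; "contact_force": force on the tool from outside, world axes, zero at the start; "wrist_torque": the same for the moment, N m; "grip_width": opening from 0.0 (shut) to 1.0 (fully open); "grasp_force": force on a finger pad.
Only numpy, scipy, OpenCV 4.12 (cv2) and the standard library are available. Lean on these libraries where they do the work, as an engineer would, in place of code of your own. Each camera call takes 0.05 s, during which the arm holds its last target. There are 200 camera calls.

TASK

Get the bench ready for washing diesel injector parts: first hang the wire basket by its handle on the yellow hook over the drip tray and let go of it. Then open the clamped cleaner bottle: push its red safety cap down, twist it anticlockwise (seen from above) while it is pressed, without wrenching it against its lock, and lift it off. Finish while still holding the cap in the gripper, upright and still, straight above the bottle's mouth and about 7 cm clear of it, with the basket still hanging and the tester, the puller and the coupler left where they were.

Things in the scene. Friction and masses are not known exactly. Their poses are not given: they have to be found in the camera images.
- bottle: White round cleaner bottle, 80 mm diameter, blue band, clamped upright on a 120 mm square steel foot screwed to the bench: it cannot move or turn. Origin on the bench under its axis, z up. Neck 29 mm in diameter from 152 mm height; two locking tabs stand out of it along the bottle's +x and -x, to 22 mm from the axis. It and the stand may swap sides of the bench.
- cap: Loose red push-and-turn cap, 90 g, 60 mm diameter, flat top 28 mm above its underside, with an upright grip bar across the top (see cap_bar). Origin on the axis at the underside, z up. At the start it sits locked on the bottle, origin 172 mm above the bench, x axis along the bottle's x; locked, it cannot be lifted, nor turned more than a few degrees.
- cap_bar (a point): Centre of the cap's red grip bar, 39 mm above the cap's underside. The bar is 50 mm long (cap's x), 12 mm thick (cap's y) and 22 mm high, from the flat top at 28 mm to 50 mm, with a white line along its top. Pinch its 12 mm thickness from above; fingertips may rest on the flat top.
- cap_lugs (a point): Centre of the cap's underside, level with its hidden lugs. To free it, press the cap down 7 mm or more (it bottoms at 10; 8 to 9 is good) against a spring of about 8 N at first, 12 N at the end; keep it down and turn it 60 to 115 degrees anticlockwise seen from above (75 is good; clockwise is blocked). It then lifts straight off, clear of the neck after 30 mm.
- stand: Hook stand screwed to the bench: cannot move. Origin on the bench under the hook's seat, z up. Foot 200 x 100 mm with a drip tray (rim 30 mm high). An 18 mm post, 210 mm high, at x = +105 mm, y = 0 carries the hook of 8 mm yellow rod: it runs from the post's top towards -x, dips to its seat above the origin and turns up to its open tip at x = -30 mm. Yaw varies.
- basket: Loose wire basket with brass nozzles fixed in it, 250 g; 72 mm (x) by 100 mm (y) by 45 mm high. Origin under the centre of its floor, z up; starts on the bench. A stiff bail of 6 mm rod in the plane x = 0 rises at y = +-48 mm to 92 mm height and arches to 110 mm in the middle. It hangs with the bail across the hook: basket's x along the stand's x, either way round.
- basket_grip (a point): Point on the axis of the orange grip block that stands on the bail's middle, 142 mm above the basket's underside, 8 mm below the block's top: a good height for the middle of the finger pads. The block is 24 mm (x) by 14 mm (y), from 111 to 150 mm height. Pinch its 14 mm, staying above the bail.
- bottle_mouth (a point): Centre of the top of the bottle's neck, 186 mm above the bench; axes as the bottle's. A black sprung sealing disc of 20 mm diameter stands 10 mm above this point.
- hook_seat (a point): Top of the rod at the hook's lowest point, where the basket's handle should hang; 199 mm above the bench; axes as the stand's.
- hook_tip (a point): Centre of the rounded end of the hook's tip (8 mm rod), 30 mm to -x and 21 mm above the seat; the topmost point of the tip is 224 mm above the bench.
- basket_eye (a point): Underside of the bail's middle, 107 mm above the basket's underside; rests on the hook's seat when hung.
- tester: Bystander: orange handheld tester lying flat, 130 x 70 mm, 34 mm high at its black dial. Leave alone. Origin under its centre.
- puller: Bystander: black steel puller cup, 64 mm diameter, 50 mm high. Leave alone. Origin under its centre.
- coupler: Bystander: small steel coupler, 28 mm diameter, 45 mm high. Leave alone. Origin under its centre.
There are look-alikes about, which are no part of the job. Leave any green look-alike of the basket alone. Of the things that look like the cap, the smaller one is meant.

How it is judged:
By the outcome, as a careful person would: the job done as asked, in the order asked, and still so for the second after the job is handed in, while the arm keeps its last pose, push and grip.
It also fails if it takes over 54 s, if anything falls off the work surface, if the arm or the gripper's body presses on something with over 40 N, if the wrist force passes 120 N, or if a joint passes its speed limit or range.

## Working session

There is one attempt and no reset: what is moved stays moved. The work goes in short steps, Python scripts to look and compute and a shell command to move; the robot and the scene stay as the last step left them, time stands still between calls to the robot, and variables do not carry over. Pictures are saved under pics/ and viewed, at most 10 in all, crops included, and the job is handed in when it is done.

```bash
mkdir -p pics; ls; python3 - <<'E'
from bench import *
import cv2
s=read_state();print({k:s[k] for k in('t','position','tcp_rot','contact_force','grip_width')})
import pickle
d={n:read_camera(n) for n in('scene','top')}
pickle.dump(d,open('cams.pkl','wb'))
for n in d:
  cv2.imwrite(f'pics/{n}0.png',d[n]['img']);print(n,d[n]['mtx'],d[n]['T'],d[n].keys())
E
```

```text
pics
{'t': 0.0, 'position': array([ 0.25814437, -0.62307914,  0.23868497]), 'tcp_rot': array([-3.07948655e+00, -6.12745701e-01,  7.72665450e-04]), 'contact_force': array([-0.20012438,  0.3603807 , -0.18701063]), 'grip_width': 0.9977616651768477}
scene [[416.48621939   0.         321.02852869]
 [  0.         416.48621939 200.03013312]
 [  0.           0.           1.        ]] [[-0.50424654 -0.48928663  0.71157152  1.29106641]
 [ 0.86355551 -0.28828012  0.41372267  0.47593567]
 [ 0.00270295  0.82309973  0.56789042  0.76246898]
 [ 0.          0.          0.          1.        ]] dict_keys(['img', 'mtx', 'T'])
top [[439.00922698   0.         320.42323065]
 [  0.         439.00922698 198.99489988]
 [  0.           0.           1.        ]] [[-0.02912605  0.98387971 -0.17644376  0.34411627]
 [-0.99939664 -0.02532208  0.02377296  0.06462686]
 [ 0.01892181  0.17702971  0.9840236   1.25002455]
 [ 0.          0.          0.          1.        ]] dict_keys(['img', 'mtx', 'T'])
```

View pics/scene0.png

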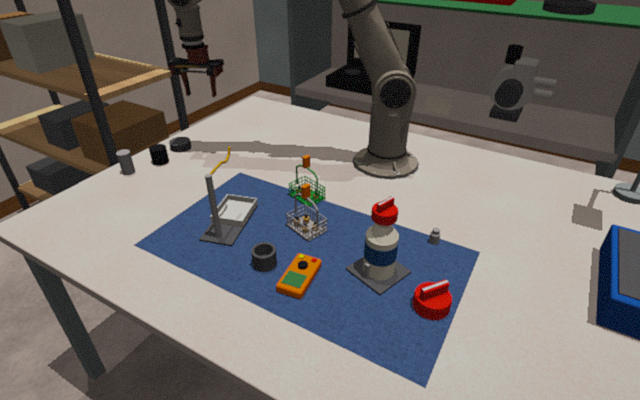

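View pics/top0.png

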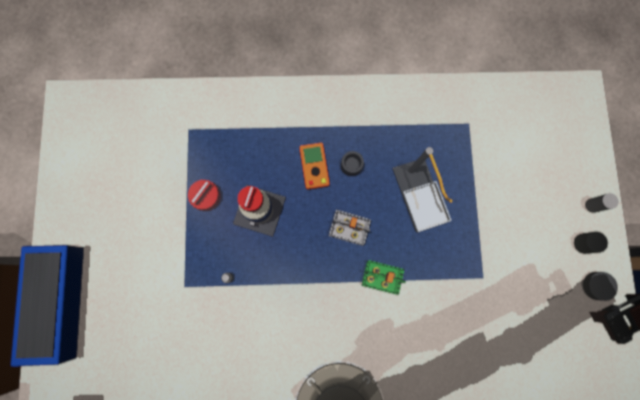

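```bash
cat >h.py <<'E'
import numpy as np,cv2,pickle
from scipy.spatial.transform import Rotation as R
from bench import *
def Tcam(c,s=None):
    if 'T' in c: return c['T']
    T=np.eye(4);T[:3,:3]=R.from_rotvec(s['tcp_rot']).as_matrix();T[:3,3]=s['position'];return T@c['T_tool_cam']
def ray(c,T,uv):
    K=c['mtx'];d=np.array([(uv[0]-K[0,2])/K[0,0],-(uv[1]-K[1,2])/K[1,1],-1]);return T[:3,3],T[:3,:3]@d
def atz(c,T,uv,z):
    o,d=ray(c,T,uv);return o+d*(z-o[2])/d[2]
def proj(c,T,P):
    p=np.linalg.inv(T)@np.append(P,1);K=c['mtx'];return K[0,0]*p[0]/-p[2]+K[0,2],-K[1,1]*p[1]/-p[2]+K[1,2]
def tri(rs):
    A=0;b=0
    for o,d in rs:
        d=d/np.linalg.norm(d);M=np.eye(3)-np.outer(d,d);A=A+M;b=b+M@o
    return np.linalg.solve(A,b)
def move(P,yaw=None,s=None):
    "tool-axis shift (norm) and turn to reach TCP P, tool y at world yaw (mod pi), pointing down"
    s=s or read_state();Rt=R.from_rotvec(s['tcp_rot']);x=Rt.inv().apply(np.array(P)-s['position'])/.12
    r=None
    if yaw is not None:
        best=[]
        for k in(0,np.pi):
            y=np.array([np.cos(yaw+k),np.sin(yaw+k),0]);z=np.array([0,0,-1.]);G=R.from_matrix(np.c_[np.cross(y,z),y,z])
            best.append((Rt.inv()*G).as_rotvec()/np.pi)
        r=[b.round(4) for b in sorted(best,key=np.linalg.norm)]
    print('xyz',x.round(4),'rot',r,'at',s['position'].round(4),'q7',s['q'][-1].round(2),'t',s['t'])
E
python3 - <<'E'
from h import *
d=pickle.load(open('cams.pkl','rb'))
a=d['top']['img'];b=d['scene']['img']
m=np.zeros((600,800,3),np.uint8)
t=cv2.resize(a[140:245,232:462],None,fx=3.4,fy=3.4,interpolation=cv2.INTER_CUBIC);m[:t.shape[0],:t.shape[1]]=t
for x0,(r,c) in zip((0,270,540),((145,200),(180,270),(195,345))):
  u=cv2.resize(b[r:r+100,c:c+ 85],None,fx=2.35,fy=2.35,interpolation=cv2.INTER_CUBIC)[:240];m[360:360+u.shape[0],x0:x0+u.shape[1]]=u
cv2.imwrite('pics/m1.png',m)
for n in d:
  I=cv2.cvtColor(d[n]['img'],cv2.COLOR_BGR2HSV)
  for nm,lo,hi in(('orange',(5,150,80),(14,255,255)),('yellow',(18,130,90),(30,255,255)),('red',(0,170,100),(4,255,255))):
    k,_,st,ce=cv2.connectedComponentsWithStats(cv2.inRange(I,lo,hi))
    for j in range(1,k):
      if st[j,4]>6: print(n,nm,st[j],ce[j].round(1))
E
```

```text
scene orange [302 156   8  12  64] [305.9 162. ]
scene orange [302 185   8  14  82] [305.5 191.7]
scene orange [311 257   6   5  12] [313.2 259. ]
scene orange [277 259  44  39 209] [298.3 286.3]
scene orange [302 261   6   9  11] [305.4 265.7]
scene yellow [210 146  21  28  77] [221.6 160.8]
scene yellow [304 155   4   3   7] [305.7 156. ]
scene yellow [304 216   5   4  14] [305.9 218. ]
scene yellow [279 254  40  31 281] [301.5 266.6]
scene yellow [282 280  24  11  55] [295.1 286.2]
scene red [379 198  15   9  31] [386.4 202.4]
scene red [372 203  26  15 200] [385.8 211. ]
scene red [312 258   5   4   9] [313.9 259.7]
scene red [415 283  36  28 468] [433.9 299. ]
scene red [423 283  25  11  63] [435.7 287.9]
top orange [300 144  29  45 589] [314.2 169.9]
top orange [350 218   6   9  41] [352.9 222.3]
top orange [387 273   7   8  35] [389.3 276.5]
top yellow [430 155  17  43 100] [437.7 174.8]
top yellow [321 178   5   6  27] [323.  180.2]
top red [239 187  10  20  98] [242.9 195.8]
top red [213 188   3   5  10] [214.3 190.2]
top red [247 190  15  20 150] [256.1 200.1]
```

View pics/m1.png

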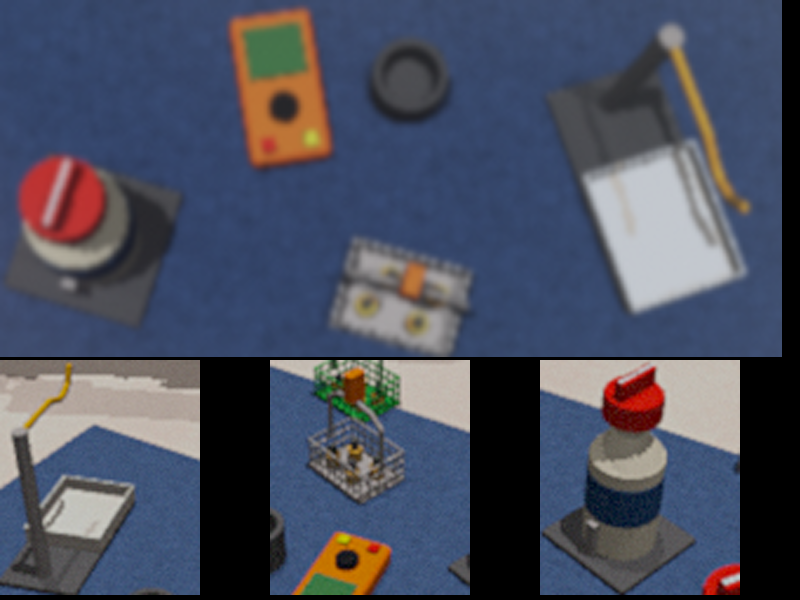

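The montage shows the cap bar line from (68,163) to (50,225), the post top at (671,36), the hook tip at (746,208), the basket's rim corners at (355,240), (472,268), (447,352), (330,326) and the orange block at (413,280).

```bash
python3 - <<'E'
from h import *
d=pickle.load(open('cams.pkl','rb'))
c=d['top'];T=c['T'];s=d['scene']
f=lambda x,y,z:atz(c,T,((x+.5)/3.4-.5+232,(y+.5)/3.4-.5+140),z)
ang=lambda v:np.degrees(np.arctan2(v[1],v[0]))
a,b=f(68,163,.222),f(50,225,.222);print('cap',(a+b)/2,ang(a-b),a,b)
print('captop circ',f(62,199,.2))
p,q=f(671,36,.212),f(746,208,.220);print('post',p,'tip',q,ang(p-q),np.linalg.norm(p-q))
u=(p-q)[:2]/np.linalg.norm((p-q)[:2]);print('origin from tip',q[:2]+.03*u,'from post',p[:2]-.105*u)
B=[f(*k,.045) for k in((355,240),(472,268),(447,352),(330,326))];print('basket',sum(B)/4,ang(B[0]-B[3]),ang(B[1]-B[2]),ang(B[0]-B[1]),ang(B[3]-B[2]))
print('block tri',tri([ray(c,T,(352.9,222.3)),ray(s,s['T'],(305.5,191.7))]),'top',f(413,280,.145))
print('cap tri',tri([ray(c,T,(249.5,197.5)),ray(s,s['T'],(384.5,209))]))
E
```

```text
cap [0.53841825 0.20917629 0.222     ] -16.011257378342986 [0.560283   0.20290203 0.222     ] [0.5165535  0.21545056 0.222     ]
captop circ [0.53880947 0.21016403 0.2       ]
post [ 0.64537001 -0.23147972  0.212     ] tip [ 0.51630263 -0.2731184   0.22      ] 17.880321857919487 0.1358534803154954
origin from tip [ 0.54485363 -0.26390751] from post [ 0.54544152 -0.26371785]
basket [ 0.4801752  -0.04275372  0.045     ] -18.038465876119638 -19.202195908311413 74.87294725047809 75.8848474532666
block tri [ 0.48217215 -0.04428741  0.12743123] top [ 0.48083023 -0.04329673  0.145     ]
cap tri [0.54104281 0.21064732 0.198458  ]
```

```bash
python3 - <<'E'
from h import *
s=read_state();print(R.from_rotvec(s['tcp_rot']).as_matrix().round(3))
move([.481,-.0435,.30],np.radians(73.5))
print(read_camera('wrist')['T_tool_cam'].round(3))
E
```

```text
[[ 0.924  0.383 -0.001]
 [ 0.383 -0.924  0.001]
 [-0.    -0.002 -1.   ]]
xyz [ 3.5643 -3.7525 -0.5044] rot [array([-5.000e-04,  2.000e-04,  2.167e-01]), array([-3.000e-04, -6.000e-04, -7.833e-01])] at [ 0.2582 -0.6231  0.2388] q7 -0.08 t 0.1
[[ 0.001  0.966  0.258  0.07 ]
 [ 1.    -0.001  0.    -0.001]
 [ 0.     0.258 -0.966 -0.145]
 [ 0.     0.     0.     1.   ]]
```

```bash

python3 -m crank '[{"xyz":[0.3,-0.3,-0.5],"rot":[0,0,0]},{"xyz":[0.5,-0.5,-0.5],"rot":[0,0,0]},{"xyz":[0.891,-0.938,-0.5],"rot":[0,0,0]},{"xyz":[0.891,-0.938,-0.5],"rot":[0,0,0]}]' 1 20
for i in 1 2; do python3 -m crank '[{"xyz":[0.891,-0.938,0],"rot":[0,0,0]},{"xyz":[0.891,-0.938,0],"rot":[0,0,0]},{"xyz":[0.891,-0.938,0],"rot":[0,0,0]},{"xyz":[0.891,-0.938,0],"rot":[0,0,0]}]' ; done
python3 -m crank '[{"xyz":[0.891,-0.938,0],"rot":[0,0,0.2167]},{"xyz":[0.891,-0.938,0],"rot":[0,0,0.2167]},{"xyz":[0.891,-0.938,0],"rot":[0,0,0.2167]},{"xyz":[0.891,-0.938,0],"rot":[0,0,0.2167]},{"xyz":[0.891,-0.938,0],"rot":[0,0,0.2167]}]'
python3 - <<'E'
from h import *
s=read_state();c=read_camera('wrist');pickle.dump((s,c),open('w1.pkl','wb'));cv2.imwrite('pics/w1.png',c['img'])
move([.481,-.0435,.30],np.radians(73.5),s)
T=Tcam(c,s)
I=cv2.cvtColor(c['img'],cv2.COLOR_BGR2HSV)
k,_,st,ce=cv2.connectedComponentsWithStats(cv2.inRange(I,(5,150,80),(14,255,255)))
for j in range(1,k):
  if st[j,4]>60: print(st[j],ce[j],atz(c,T,ce[j],.15))
E
```

```text
t: 0.55
position: [0.3162, -0.4751, 0.3005]
tcp_rot: [3.08, 0.619, 0.002]
contact_force: [0.4, 0.1, -0.2]
grip_width: 1.001
grasp_force: 0.0
t: 0.95
position: [0.3724, -0.3277, 0.2998]
tcp_rot: [-3.077, -0.627, -0.002]
contact_force: [-0.0, 0.1, 0.1]
grip_width: 0.998
grasp_force: 0.0
t: 1.35
position: [0.4275, -0.1833, 0.2999]
tcp_rot: [-3.077, -0.626, -0.002]
contact_force: [-0.6, -0.0, 0.6]
grip_width: 1.001
grasp_force: 0.0
t: 1.85
position: [0.4823, -0.0404, 0.2997]
tcp_rot: [-3.108, 0.446, -0.001]
contact_force: [-0.4, -0.2, -0.4]
grip_width: 0.999
grasp_force: 0.0
xyz [-0.0034  0.028  -0.0028] rot [array([-0.0005, -0.    ,  0.0009]), array([ 1.000e-04, -8.000e-04, -9.991e-01])] at [ 0.4823 -0.0404  0.2997] q7 -1.95 t 1.85
[ 157    0  103  105 1011] [223.33036597  55.8239367 ] [0.61619191 0.00922973 0.15      ]
[202  44  27  27 152] [214.72368421  56.88815789] [0.61741848 0.01629863 0.15      ]
[207  82  16  15  72] [214.01388889  89.        ] [0.59418    0.02596775 0.15      ]
[324 174  16  31 382] [331.22513089 189.84031414] [ 0.48310327 -0.04445836  0.15      ]
```

View pics/w1.png

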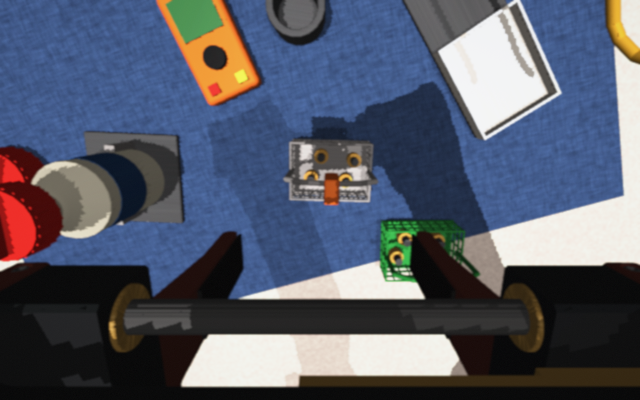

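```bash
python3 - <<'E'
from h import *
s,c=pickle.load(open('w1.pkl','rb'));T=Tcam(c,s)
ux=np.array([np.cos(np.radians(-16.5)),np.sin(np.radians(-16.5)),0])
for P in([.481,-.0435,0],[.483,-.0445,0]):
  P=np.array(P)
  print([np.round(proj(c,T,P+ux*a+[0,0,z]),1) for a,z in((-.012,.15),(.012,.15),(.012,.111))])
for y in (-3,0,3): print(c['img'][170:210:2,331+y,2])
# rim corners
B=[atz(c,T,p,.045) for p in((290,140),(372,138),(372,203),(290,200))];print(sum(B)/4,[np.degrees(np.arctan2(*(B[i]-B[j])[1::-1])) for i,j in((0,1),(3,2),(0,3),(1,2))])
E
```

```text
[array([330.8, 205. ]), array([330.9, 179.3]), array([330.5, 171.8])]
[array([331.2, 202.7]), array([331.4, 176.9]), array([330.9, 169.7])]
[150 155  80  79  84 150 183 185 184 184 184 185 185 172 127 125 131 176
  80  75]
[177 155  80  79  83 148 185 187 186 187 186 186 186 183 141 125 175 214
  82  72]
[169 162  80  79  83 146 182 183 187 188 186 182 185 179 135 128 203 214
  83  75]
[ 0.48200585 -0.04533976  0.045     ] [np.float64(75.0735390778452), np.float64(71.54217533166153), np.float64(-17.910124667412198), np.float64(-14.2750259083916)]
```

```bash

python3 -m crank '[{"xyz":[0,0.028,0.4],"rot":[0,0,0]},{"xyz":[0,0.028,0.8],"rot":[0,0,0]},{"xyz":[0,0.028,0.9],"rot":[0,0,0]},{"xyz":[0,0.028,0.9],"rot":[0,0,0]}]' 0.6
python3 -m crank '[{"xyz":[0,0,0.2],"rot":[0,0,0]},{"xyz":[0,0,0.43],"rot":[0,0,0]},{"xyz":[0,0,0.43],"rot":[0,0,0]},{"xyz":[0,0,0.43],"rot":[0,0,0]}]'
python3 -m crank '[{"xyz":[0,0,0],"rot":[0,0,0]},{"xyz":[0,0,0],"rot":[0,0,0]},{"xyz":[0,0,0],"rot":[0,0,0]},{"xyz":[0,0,0],"rot":[0,0,0]},{"xyz":[0,0,0],"rot":[0,0,0]}]' 0 30
python3 -m crank '[{"xyz":[0,0,0],"rot":[0,0,0]},{"xyz":[0,0,0],"rot":[0,0,0]},{"xyz":[0,0,0],"rot":[0,0,0]},{"xyz":[0,0,0],"rot":[0,0,0]}]'
```

```text
t: 2.3
position: [0.479, -0.0482, 0.1904]
tcp_rot: [3.109, -0.446, -0.007]
contact_force: [-0.2, -0.6, 0.9]
grip_width: 0.677
grasp_force: 0.0
t: 2.7
position: [0.4815, -0.0475, 0.1419]
tcp_rot: [-3.11, 0.446, -0.003]
contact_force: [0.8, 0.2, 0.4]
grip_width: 0.602
grasp_force: 0.0
t: 3.2
position: [0.4804, -0.047, 0.1404]
tcp_rot: [-3.11, 0.446, -0.001]
contact_force: [0.4, 1.7, 1.1]
grip_width: 0.18
grasp_force: 0.6
t: 3.6
position: [0.48, -0.0472, 0.1399]
tcp_rot: [3.11, -0.446, -0.001]
contact_force: [0.5, 1.5, -1.9]
grip_width: 0.159
grasp_force: 30.0
```

```bash

python3 -m crank '[{"xyz":[0,0,-0.1],"rot":[0,0,0]},{"xyz":[0,0,-0.35],"rot":[0,0,0]},{"xyz":[0,0,-0.6],"rot":[0,0,0]},{"xyz":[0,0,-0.6],"rot":[0,0,0]}]'
python3 -m crank '[{"xyz":[0,0,-0.3],"rot":[0,0,0]},{"xyz":[0,0,-0.6],"rot":[0,0,0]},{"xyz":[0,0,-0.6],"rot":[0,0,0]}]'
python3 - <<'E'
from h import *
u=np.array([np.cos(np.radians(17.9)),np.sin(np.radians(17.9)),0])
move(np.array([.545,-.264,.284])-.09*u,np.radians(107.9))
E
```

```text
t: 4.0
position: [0.483, -0.047, 0.2165]
tcp_rot: [-3.109, 0.446, -0.013]
contact_force: [0.9, 0.3, -1.6]
grip_width: 0.159
grasp_force: 30.0
t: 4.3
position: [0.4827, -0.047, 0.2884]
tcp_rot: [-3.109, 0.446, -0.013]
contact_force: [1.6, -0.3, -2.4]
grip_width: 0.159
grasp_force: 30.0
xyz [0.3867 2.0113 0.0361] rot [array([ 0.0002, -0.0026, -0.1902]), array([-3.400e-03, -3.000e-04,  8.098e-01])] at [ 0.4827 -0.047   0.2884] q7 -1.94 t 4.3
```

```bash

python3 -m crank '[{"xyz":[0.1,0.25,0],"rot":[0,0,0]},{"xyz":[0.13,0.67,0],"rot":[0,0,0]},{"xyz":[0.13,0.67,0],"rot":[0,0,0]}]'
python3 -m crank '[{"xyz":[0.06,0.35,0],"rot":[0,0,0]},{"xyz":[0.13,0.67,0],"rot":[0,0,0]},{"xyz":[0.13,0.67,0],"rot":[0,0,0]}]'
python3 -m crank '[{"xyz":[0.06,0.2,0],"rot":[0,0,-0.04]},{"xyz":[0.13,0.4,0],"rot":[0,0,-0.08]},{"xyz":[0.13,0.6,0],"rot":[0,0,-0.12]},{"xyz":[0.13,0.67,0],"rot":[0,0,-0.16]},{"xyz":[0.13,0.67,0],"rot":[0,0,-0.19]}]'
python3 -m crank '[{"xyz":[0,0,0],"rot":[0,0,0]},{"xyz":[0,0,0],"rot":[0,0,0]}]'
python3 - <<'E'
from h import *
u=np.array([np.cos(np.radians(17.9)),np.sin(np.radians(17.9)),0])
s=read_state();c=read_camera('wrist');move(np.array([.545,-.264,.284])-.09*u,np.radians(107.9),s);move(np.array([.545,-.264,.276]),np.radians(107.9),s)
d=read_camera('scene');t=read_camera('top');pickle.dump((s,c,d,t),open('w2.pkl','wb'))
m=np.zeros((600,800,3),np.uint8);m[:350,:560]=cv2.resize(c['img'],(560,350))
m[350:,:400]=cv2.resize(d['img'][100:250,150:390],(400,250),interpolation=cv2.INTER_CUBIC)
m[350:,400:]=cv2.resize(t['img'][130:280,370:610],(400,250),interpolation=cv2.INTER_CUBIC)
cv2.imwrite('pics/w2.png',m)
E
```

```text
t: 4.6
position: [0.4701, -0.1355, 0.2826]
tcp_rot: [3.104, -0.46, -0.004]
contact_force: [0.2, -0.1, -2.7]
grip_width: 0.16
grasp_force: 30.0
t: 4.9
position: [0.4627, -0.2162, 0.2826]
tcp_rot: [3.105, -0.46, -0.003]
contact_force: [0.0, -0.0, -3.1]
grip_width: 0.161
grasp_force: 30.0
t: 5.4
position: [0.456, -0.2929, 0.2826]
tcp_rot: [-3.102, -0.49, 0.003]
contact_force: [-0.4, 0.7, -2.3]
grip_width: 0.154
grasp_force: 30.0
t: 5.6
position: [0.4571, -0.291, 0.2833]
tcp_rot: [-3.103, -0.485, 0.001]
contact_force: [-0.1, 0.5, -2.4]
grip_width: 0.157
grasp_force: 30.0
xyz [ 0.0161  0.0109 -0.0062] rot [array([-0.0004,  0.0002, -0.0008]), array([4.000e-04, 6.000e-04, 9.992e-01])] at [ 0.4571 -0.291   0.2833] q7 -0.87 t 5.6
xyz [0.7662 0.0091 0.0599] rot [array([-0.0004,  0.0002, -0.0008]), array([4.000e-04, 6.000e-04, 9.992e-01])] at [ 0.4571 -0.291   0.2833] q7 -0.87 t 5.6
```

View pics/w2.png

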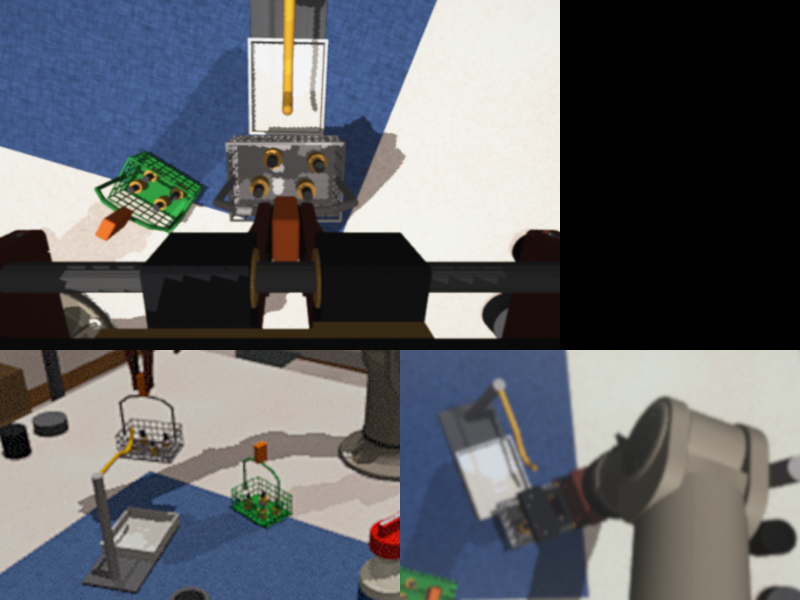

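The wrist view shows the hook pointing straight at the held bail, with its tip at full-size pixel (329,124). Basket level in the grip.

```bash
python3 - <<'E'
from h import *
s,c,d,t=pickle.load(open('w2.pkl','rb'));T=Tcam(c,s)
I=cv2.cvtColor(c['img'],cv2.COLOR_BGR2HSV);m=cv2.inRange(I,(18,130,90),(30,255,255));m[140:]=0
ys,xs=np.nonzero(m);k=(xs>290)&(xs<370);ys=ys[k];xs=xs[k]
for r in (0,20,40,60,80,100,115,125): 
  q=xs[ys==r];print(r,q.min() if len(q) else '',q.max() if len(q) else '',q.mean() if len(q) else '')
print('bottom row',ys.max())
r=s['position'];p=atz(c,T,(329.5,ys.max()-7),.220);q=atz(c,T,(330,20),.2)
print('tip',p,q,np.degrees(np.arctan2(*(q-p)[1::-1])))
print('in tool',R.from_rotvec(s['tcp_rot']).inv().apply(p-r))
E
```

```text
0 324 337 330.5
20 324 336 330.0
40 324 335 329.5
60 325 334 329.5
80 324 333 328.5
100 324 333 328.5
115 324 333 328.5
125 323 333 328.0
bottom row 130
tip [ 0.51839154 -0.27250495  0.22      ] [ 0.57700345 -0.25403103  0.2       ] 17.494359030675163
in tool [0.0640486  0.00114138 0.06320932]
```

```bash

python3 -m crank '[{"xyz":[0.2,0.01,0],"rot":[0,0,0]},{"xyz":[0.4,0.01,0],"rot":[0,0,0]},{"xyz":[0.6,0.01,0],"rot":[0,0,0]},{"xyz":[0.78,0.01,0],"rot":[0,0,0]},{"xyz":[0.78,0.01,0],"rot":[0,0,0]}]'
python3 -m crank '[{"xyz":[0,0,0.15],"rot":[0,0,0]},{"xyz":[0,0,0.3],"rot":[0,0,0]},{"xyz":[0,0,0.38],"rot":[0,0,0]},{"xyz":[0,0,0.38],"rot":[0,0,0]},{"xyz":[0,0,0.38],"rot":[0,0,0]}]'
python3 - <<'E'
from h import *
s=read_state();print(s['position'],s['contact_force'])
d=read_camera('scene');t=read_camera('top');c=read_camera('wrist');m=np.zeros((600,800,3),np.uint8);m[:350,:560]=cv2.resize(c['img'],(560,350))
m[350:,:400]=cv2.resize(d['img'][110:235,140:340],(400,250),interpolation=cv2.INTER_CUBIC)
cv2.imwrite('pics/w3.png',m)
E
```

```text
t: 6.25
position: [0.5495, -0.2616, 0.2838]
tcp_rot: [-3.101, -0.493, -0.003]
contact_force: [-0.9, 0.8, -2.3]
grip_width: 0.16
grasp_force: 30.0
t: 6.75
position: [0.5467, -0.2644, 0.239]
tcp_rot: [3.103, 0.487, 0.0]
contact_force: [0.2, 0.3, -2.1]
grip_width: 0.163
grasp_force: 30.0
[ 0.54674619 -0.26444242  0.23898831] [ 0.17345899  0.27211882 -2.0627876 ]
```

View pics/w3.png

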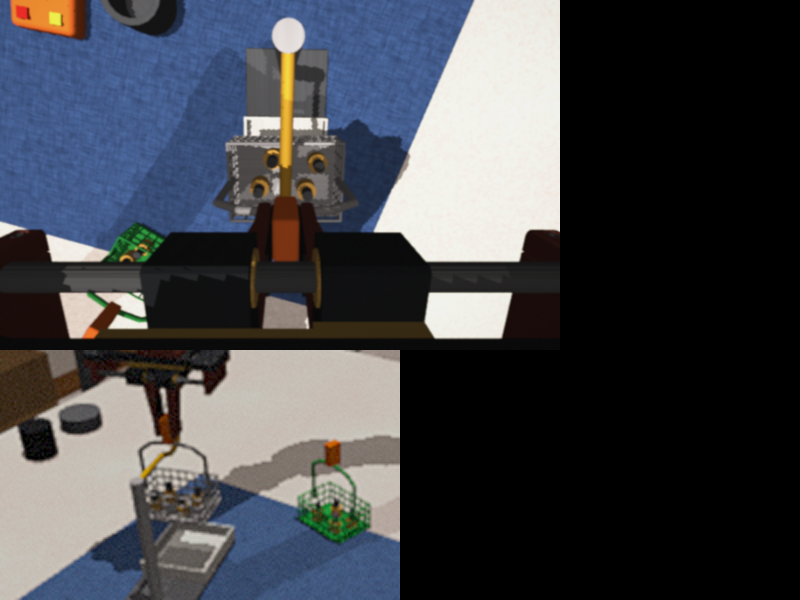

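The hook passes under the bail's middle and the basket sits between post and tip. I'll lower it until the hook carries the weight.

```bash

python3 -m crank '[{"xyz":[0,0,0.03],"rot":[0,0,0]},{"xyz":[0,0,0.05],"rot":[0,0,0]},{"xyz":[0,0,0.05],"rot":[0,0,0]}]'
python3 -m crank '[{"xyz":[0,0,0.02],"rot":[0,0,0]},{"xyz":[0,0,0.02],"rot":[0,0,0]}]'
```

```text
t: 7.2
position: [0.5465, -0.2641, 0.232]
tcp_rot: [-3.103, -0.488, 0.001]
contact_force: [-0.2, 0.1, -2.1]
grip_width: 0.16
grasp_force: 30.0
t: 7.4
position: [0.5468, -0.2643, 0.2312]
tcp_rot: [3.103, 0.488, 0.001]
contact_force: [-1.5, 0.8, 5.4]
grip_width: 0.159
grasp_force: 30.0
```

```bash

python3 -m crank '[{"xyz":[0,0,-0.015],"rot":[0,0,0]},{"xyz":[0,0,-0.015],"rot":[0,0,0]}]' - 10
python3 -m crank '[{"xyz":[0,0,0],"rot":[0,0,0]},{"xyz":[0,0,0],"rot":[0,0,0]},{"xyz":[0,0,0],"rot":[0,0,0]},{"xyz":[0,0,0],"rot":[0,0,0]}]' 0.4
python3 -m crank '[{"xyz":[0,0,-0.2],"rot":[0,0,0]},{"xyz":[0,0,-0.5],"rot":[0,0,0]},{"xyz":[0,0,-0.8],"rot":[0,0,0]},{"xyz":[0,0,-0.8],"rot":[0,0,0]}]' 0.7
python3 - <<'E'
from h import *
s=read_state()
d=read_camera('scene');c=read_camera('wrist');m=np.zeros((600,800,3),np.uint8);m[:350,:560]=cv2.resize(c['img'],(560,350))
m[350:,:400]=cv2.resize(d['img'][110:235,140:340],(400,250),interpolation=cv2.INTER_CUBIC)
cv2.imwrite('pics/w4.png',m)
move([.5405,.2100,.33],np.radians(74),s)
E
```

```text
t: 7.6
position: [0.5469, -0.2643, 0.232]
tcp_rot: [3.103, 0.488, 0.001]
contact_force: [0.0, -0.1, -1.7]
grip_width: 0.157
grasp_force: 10.0
t: 8.0
position: [0.5469, -0.2642, 0.2319]
tcp_rot: [3.103, 0.488, 0.0]
contact_force: [0.1, 0.3, 0.5]
grip_width: 0.401
grasp_force: 0.0
t: 8.4
position: [0.5492, -0.2649, 0.3336]
tcp_rot: [3.099, 0.487, 0.013]
contact_force: [0.4, 0.1, -0.1]
grip_width: 0.695
grasp_force: 0.0
xyz [ 1.1444 -3.7894  0.0152] rot [array([ 0.0012, -0.0028,  0.1881]), array([ 0.0037,  0.0015, -0.8119])] at [ 0.5492 -0.2649  0.3336] q7 -0.99 t 8.4
```

View pics/w4.png

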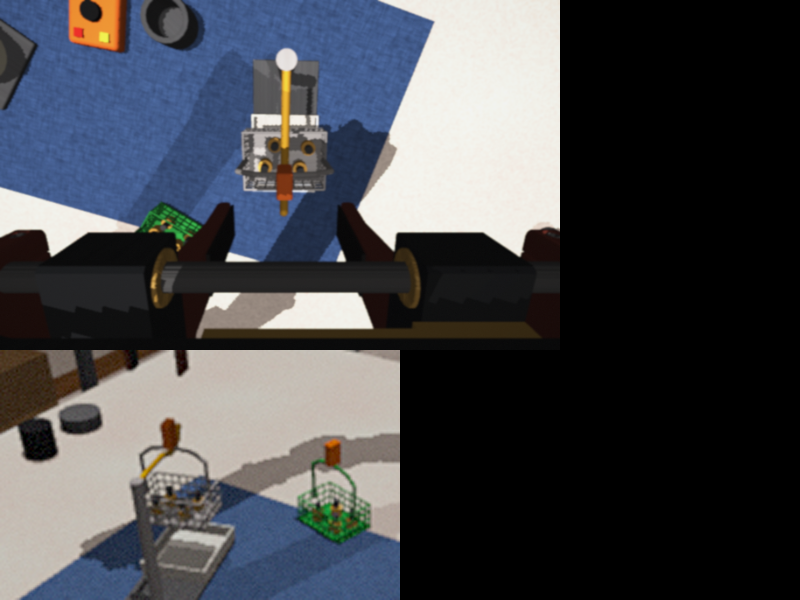

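The basket hangs on the seat by its bail, released, with the hook tip showing in front of it. Now to the cap.

```bash

for i in 1 2 3; do python3 -m crank '[{"xyz":[0.12,-0.35,0],"rot":[0,0,0]},{"xyz":[0.286,-0.947,0],"rot":[0,0,0]},{"xyz":[0.286,-0.947,0],"rot":[0,0,0]}]' | grep pos; done
python3 -m crank '[{"xyz":[0.1,-0.3,0],"rot":[0,0,0.05]},{"xyz":[0.2,-0.6,0],"rot":[0,0,0.09]},{"xyz":[0.286,-0.947,0],"rot":[0,0,0.13]},{"xyz":[0.286,-0.947,0],"rot":[0,0,0.17]},{"xyz":[0.286,-0.947,0],"rot":[0,0,0.188]}]' 
python3 -m crank '[{"xyz":[0,0,0],"rot":[0,0,0]},{"xyz":[0,0,0],"rot":[0,0,0]}]' |grep pos
python3 - <<'E'
from h import *
s=read_state();c=read_camera('wrist');pickle.dump((s,c),open('w5.pkl','wb'));cv2.imwrite('pics/w5.png',c['img'])
move([.5405,.2100,.33],np.radians(74),s)
T=Tcam(c,s)
I=cv2.cvtColor(c['img'],cv2.COLOR_BGR2HSV)
for z in(.222,.2): print(z,proj(c,T,[.5405,.21,z]))
E
```

```text
position: [0.5437, -0.1407, 0.3262]
position: [0.541, -0.0219, 0.3264]
position: [0.5385, 0.0966, 0.3263]
t: 9.9
position: [0.5366, 0.2121, 0.3258]
tcp_rot: [3.11, -0.437, -0.005]
contact_force: [-0.0, -0.8, 0.2]
grip_width: 0.697
grasp_force: 0.0
position: [0.5375, 0.2101, 0.3267]
xyz [ 0.0239 -0.0058 -0.0277] rot [array([0.0004, 0.0005, 0.0006]), array([-7.000e-04,  6.000e-04, -9.994e-01])] at [0.5375 0.2101 0.3267] q7 -2.44 t 10.1
0.222 (np.float64(325.982903919753), np.float64(201.41318148242087))
0.2 (np.float64(325.951022477107), np.float64(194.60477899461716))
```

View pics/w5.png

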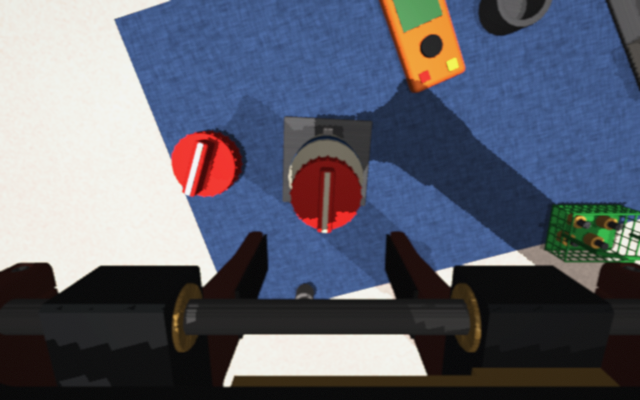

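```bash
python3 - <<'E'
from h import *
s,c=pickle.load(open('w5.pkl','rb'));T=Tcam(c,s);I=c['img'].astype(int)
P=[]
for r in range(174,232,4):
  row=I[r,305:345];w=np.nonzero(row[:,1]>80)[0];
  if len(w): P.append((305+w.mean(),r));
print(np.array(P).round(1).tolist())
W=np.array([atz(c,T,p,.222) for p in P]);f=np.polyfit(W[:,0],W[:,1],1);print(np.degrees(np.arctan(f[0])),np.polyval(f,.5405))
a,b=atz(c,T,(327,170.5),.222),atz(c,T,(324.5,233.5),.222);print(a,b,(a+b)/2,np.degrees(np.arctan2(*(a-b)[1::-1])))
H=cv2.cvtColor(c['img'],cv2.COLOR_BGR2HSV);m=cv2.inRange(H,(0,150,40),(6,255,255))|cv2.inRange(H,(174,150,40),(180,255,255));m[:,:280]=0;m[:,375:]=0;m[:150]=0;m[240:]=0
ct=max(cv2.findContours(m,0,2)[0],key=cv2.contourArea);print(cv2.boundingRect(ct),cv2.minEnclosingCircle(ct),cv2.fitEllipse(ct),[proj(c,T,[.5405,.21,z]) for z in(.2,.172)])
E
```

```text
[[327.0, 174.0], [327.0, 178.0], [326.5, 182.0], [326.5, 186.0], [326.0, 190.0], [326.0, 194.0], [325.5, 198.0], [325.5, 202.0], [325.0, 206.0], [325.0, 210.0], [325.0, 214.0], [324.5, 218.0], [324.5, 222.0], [315.5, 226.0], [321.7, 230.0]]
-22.134165716928464 0.21097210799644642
[0.56359171 0.20264239 0.222     ] [0.51537499 0.21836226 0.222     ] [0.53948335 0.21050232 0.222     ] -18.057283188013844
(290, 157, 72, 76) ((324.956298828125, 194.28640747070312), 37.92985916137695) ((325.3431396484375, 193.6541290283203), (69.56089782714844, 70.43175506591797), 0.03803509101271629) [(np.float64(325.951022477107), np.float64(194.60477899461716)), (np.float64(325.916825729088), np.float64(187.30193429988427))]
```

```bash

python3 -m crank '[{"xyz":[0.02,-0.004,0.3],"rot":[0,0,0.0108]},{"xyz":[0.02,-0.004,0.6],"rot":[0,0,0.0108]},{"xyz":[0.02,-0.004,0.8],"rot":[0,0,0.0108]},{"xyz":[0.02,-0.004,0.8],"rot":[0,0,0.0108]},{"xyz":[0.02,-0.004,0.8],"rot":[0,0,0.0108]}]' 0.5
python3 - <<'E'
from h import *
move([.540,.2105,.2185],np.radians(72))
E
```

```text
t: 10.65
position: [0.5406, 0.2102, 0.2322]
tcp_rot: [-3.103, 0.489, 0.001]
contact_force: [0.4, 0.2, 0.4]
grip_width: 0.498
grasp_force: 0.0
xyz [-0.0053 -0.0012  0.1143] rot [array([0.    , 0.0001, 0.0005]), array([-2.000e-04,  0.000e+00, -9.995e-01])] at [0.5406 0.2102 0.2322] q7 -2.52 t 10.65
```

```bash

python3 -m crank '[{"xyz":[-0.003,0,0.05],"rot":[0,0,0]},{"xyz":[-0.003,0,0.1],"rot":[0,0,0]},{"xyz":[-0.003,0,0.1],"rot":[0,0,0]}]'
python3 -m crank '[{"xyz":[0,0,0],"rot":[0,0,0]},{"xyz":[0,0,0],"rot":[0,0,0]},{"xyz":[0,0,0],"rot":[0,0,0]},{"xyz":[0,0,0],"rot":[0,0,0]},{"xyz":[0,0,0],"rot":[0,0,0]}]' 0 40
python3 -m crank '[{"xyz":[0,0,0],"rot":[0,0,0]},{"xyz":[0,0,0],"rot":[0,0,0]}]'
```

```text
t: 10.95
position: [0.54, 0.2103, 0.2197]
tcp_rot: [3.103, -0.489, 0.0]
contact_force: [0.4, 0.5, -0.8]
grip_width: 0.499
grasp_force: 0.0
t: 11.45
position: [0.5401, 0.2103, 0.22]
tcp_rot: [3.103, -0.489, 0.0]
contact_force: [-0.2, -0.6, 0.8]
grip_width: 0.132
grasp_force: 40.0
t: 11.65
position: [0.5401, 0.2103, 0.22]
tcp_rot: [3.103, -0.489, 0.0]
contact_force: [-0.2, -0.7, 2.1]
grip_width: 0.134
grasp_force: 40.0
```

```bash

python3 -m crank '[{"xyz":[0,0,0.03],"rot":[0,0,0]},{"xyz":[0,0,0.05],"rot":[0,0,0]},{"xyz":[0,0,0.05],"rot":[0,0,0]}]'
python3 -m crank '[{"xyz":[0,0,0.02],"rot":[0,0,0]},{"xyz":[0,0,0.02],"rot":[0,0,0]},{"xyz":[0,0,0.02],"rot":[0,0,0]}]'
python3 - <<'E'
from h import *
s=read_state();d=read_camera('scene');pickle.dump(d,open('s6.pkl','wb'));print(s['position'],s['contact_force'],s['wrist_torque'],s['q'][-1])
E
```

```text
t: 11.95
position: [0.5401, 0.2104, 0.2146]
tcp_rot: [3.103, -0.489, 0.001]
contact_force: [-2.7, -2.5, 9.8]
grip_width: 0.133
grasp_force: 40.0
t: 12.25
position: [0.5401, 0.2104, 0.2126]
tcp_rot: [3.103, -0.489, 0.001]
contact_force: [-3.4, -2.6, 9.7]
grip_width: 0.137
grasp_force: 40.0
[0.54011623 0.21036113 0.21263165] [-3.39644016 -2.58054223  9.67569685] [-0.51059339  0.8690285  -0.03205413] -2.527007787349808
```

```bash

for i in 1 2 3; do python3 -m crank '[{"xyz":[0,0,0.007],"rot":[0,0,0]},{"xyz":[0,0,0.007],"rot":[0,0,0]}]' | egrep 'pos|con'; done
```

```text
position: [0.5401, 0.2104, 0.2118]
contact_force: [-3.0, -2.2, 9.6]
position: [0.5401, 0.2104, 0.211]
contact_force: [-3.9, -2.8, 10.4]
position: [0.5401, 0.2104, 0.2102]
contact_force: [-3.7, -2.3, 11.0]
```

```bash

for i in 1 2; do python3 -m crank '[{"xyz":[0,0,0.006],"rot":[0,0,0]},{"xyz":[0,0,0.006],"rot":[0,0,0]}]' | egrep 'pos|con'; done
```

```text
position: [0.5401, 0.2104, 0.2099]
contact_force: [-4.5, -4.3, 12.5]
position: [0.5402, 0.2104, 0.2099]
contact_force: [-6.7, -3.4, 18.9]
```

```bash

python3 -m crank '[{"xyz":[0,0,-0.018],"rot":[0,0,0]},{"xyz":[0,0,-0.018],"rot":[0,0,0]}]' | egrep 'pos|con'
python3 -m crank '[{"xyz":[0,0,0],"rot":[0,0,-0.01]},{"xyz":[0,0,0],"rot":[0,0,-0.022]},{"xyz":[0,0,0],"rot":[0,0,-0.033]},{"xyz":[0,0,0],"rot":[0,0,-0.045]},{"xyz":[0,0,0],"rot":[0,0,-0.055]}]' | egrep 'pos|con|rot'
python3 -c "
from h import *
s=read_state();print(s['wrist_torque'],s['q'][-1])"
```

```text
position: [0.5401, 0.2104, 0.2113]
contact_force: [-4.3, -2.9, 11.2]
position: [0.5409, 0.2111, 0.2114]
tcp_rot: [-3.133, 0.217, -0.004]
contact_force: [-2.0, -0.9, 10.5]
[-0.22003173  0.48539132 -0.04941547] -2.367913636687678
```

```bash

python3 -m crank '[{"xyz":[0,0,0],"rot":[0,0,-0.03]},{"xyz":[0,0,0],"rot":[0,0,-0.065]},{"xyz":[0,0,0],"rot":[0,0,-0.1]},{"xyz":[0,0,0],"rot":[0,0,-0.14]},{"xyz":[0,0,0],"rot":[0,0,-0.18]}]' | egrep 'pos|con|rot'
python3 -c "
from h import *
s=read_state();print(s['wrist_torque'],s['q'][-1])"
python3 -m crank '[{"xyz":[0,0,0],"rot":[0,0,-0.04]},{"xyz":[0,0,0],"rot":[0,0,-0.08]},{"xyz":[0,0,0],"rot":[0,0,-0.12]},{"xyz":[0,0,0],"rot":[0,0,-0.155]},{"xyz":[0,0,0],"rot":[0,0,-0.18]}]' | egrep 'pos|con|rot'
python3 -m crank '[{"xyz":[0,0,0],"rot":[0,0,-0.006]},{"xyz":[0,0,0],"rot":[0,0,-0.006]}]' | egrep 'pos|con|rot'
python3 -c "
from h import *
s=read_state();print(s['wrist_torque'],s['q'][-1]);move([.54,.2105,.211],np.radians(72+78),s)"
```

```text
position: [0.5409, 0.2118, 0.2116]
tcp_rot: [-3.068, -0.671, -0.005]
contact_force: [-2.2, 0.8, 10.8]
[ 0.10798224  0.54376097 -0.03834793] -1.847145699160873
position: [0.5404, 0.2115, 0.2113]
tcp_rot: [-2.76, -1.5, -0.003]
contact_force: [-3.3, -0.2, 10.3]
position: [0.5404, 0.2115, 0.2113]
tcp_rot: [-2.748, -1.521, -0.003]
contact_force: [-2.9, -0.5, 10.4]
[-0.17481819  0.76534162 -0.04532979] -1.3210426402805078
xyz [-0.009   0.0018  0.0024] rot [array([ 0.0002, -0.0006, -0.0116]), array([-1.000e-03, -3.000e-04,  9.884e-01])] at [0.5404 0.2115 0.2113] q7 -1.32 t 15.2
```

```bash

python3 -m crank '[{"xyz":[0,0,-0.04],"rot":[0,0,0]},{"xyz":[0,0,-0.08],"rot":[0,0,0]},{"xyz":[0,0,-0.12],"rot":[0,0,0]},{"xyz":[0,0,-0.17],"rot":[0,0,0]},{"xyz":[0,0,-0.22],"rot":[0,0,0]}]' | egrep 'pos|con|wid|gras'
python3 -m crank '[{"xyz":[0,0,-0.1],"rot":[0,0,0]},{"xyz":[0,0,-0.2],"rot":[0,0,0]},{"xyz":[0,0,-0.35],"rot":[0,0,0]},{"xyz":[0,0,-0.55],"rot":[0,0,0]},{"xyz":[0,0,-0.55],"rot":[0,0,0]}]' | egrep 'pos|con|wid|gras'
python3 -m crank '[{"xyz":[0,0,0],"rot":[0,0,0]},{"xyz":[0,0,0],"rot":[0,0,0]},{"xyz":[0,0,0],"rot":[0,0,0]}]' | egrep 'pos|con|wid|gras|rot'
python3 - <<'E'
from h import *
s=read_state();move([.5401,.2105,.304],None,s)
d=read_camera('scene');c=read_camera('wrist');t=read_camera('top');m=np.zeros((600,800,3),np.uint8);m[:300,:480]=cv2.resize(c['img'],(480,300))
m[300:,:400]=cv2.resize(d['img'][130:310,270:510],(400,300),interpolation=cv2.INTER_CUBIC)
m[300:,400:]=cv2.resize(d['img'][115:265,180:380],(400,300),interpolation=cv2.INTER_CUBIC)
m[:300,480:]=cv2.resize(t['img'][120:295,270:457],(320,300),interpolation=cv2.INTER_CUBIC)
cv2.imwrite('pics/w7.png',m)
E
```

```text
position: [0.5399, 0.2102, 0.2361]
contact_force: [0.1, 0.0, -1.2]
grip_width: 0.128
grasp_force: 40.0
position: [0.5415, 0.2117, 0.306]
contact_force: [0.4, 0.3, -0.8]
grip_width: 0.134
grasp_force: 40.0
position: [0.5396, 0.2101, 0.301]
tcp_rot: [-2.749, -1.52, 0.003]
contact_force: [-0.2, 0.6, -0.9]
grip_width: 0.136
grasp_force: 40.0
xyz [ 0.0054  0.0017 -0.025 ] rot None at [0.5396 0.2101 0.301 ] q7 -1.26 t 16.5
```

View pics/w7.png

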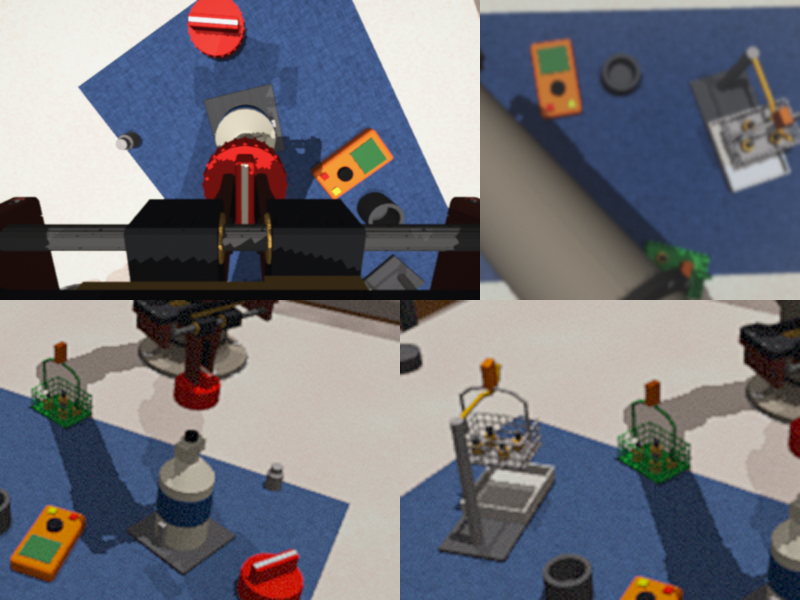

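The cap is off and held upright over the bare neck. The basket still hangs, and the bystanders haven't moved. I'll make a last small rise of 3 mm, settle, and hand in.

```bash

python3 -m crank '[{"xyz":[0.005,0,-0.025],"rot":[0,0,0]},{"xyz":[0.005,0,-0.025],"rot":[0,0,0]},{"xyz":[0.005,0,-0.025],"rot":[0,0,0]},{"xyz":[0.005,0,-0.025],"rot":[0,0,0]},{"xyz":[0.005,0,-0.025],"rot":[0,0,0]}]'
python3 -m crank '[{"xyz":[0,0,0],"rot":[0,0,0]},{"xyz":[0,0,0],"rot":[0,0,0]},{"xyz":[0,0,0],"rot":[0,0,0]},{"xyz":[0,0,0],"rot":[0,0,0]},{"xyz":[0,0,0],"rot":[0,0,0]}]'
python3 -c "
from bench import *
print(abs(read_state()['joint_vel']).max(),job_done())"
```

```text
t: 17.15
position: [0.5403, 0.2109, 0.305]
tcp_rot: [2.749, 1.52, -0.0]
contact_force: [-0.1, -0.1, -1.7]
grip_width: 0.138
grasp_force: 40.0
t: 17.65
position: [0.5404, 0.2109, 0.3051]
tcp_rot: [2.75, 1.52, 0.0]
contact_force: [-0.4, 0.1, -1.3]
grip_width: 0.13
grasp_force: 40.0
the job is handed in; nothing more can be done
0.0006732602770181244 None
```

The job is handed in at 17.65 s: the basket hangs on the yellow hook, released, and the red cap was pressed, twisted 76° and lifted off; it is held upright and still about 7 cm above the bottle's mouth, and the bystanders look unmoved.

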